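Tip the parts box over and seat it for label reading

ROBOT

A 6-joint arm with a two-finger parallel gripper is mounted at the origin on the work surface. World frame = base frame: x ahead of the robot, y to its left, z up, the work surface at z = 0. Lengths are in m, angles in degrees, forces in N, time in s.
With the tool pointing down it reaches from about 0.25 to 0.725 m from the base axis. Payload 9.7 kg.
Tool frame: the origin (TCP) lies between the finger pads; the fingertips stand 25 mm ahead of it and the grasp point (between the pads) lies 6 mm ahead of it; z points along the fingers, y is the line along which they close (so a half turn about z gives the same grasp; the last joint's range is limited). The gripper opens to 85 mm and grips with 20 to 120 N. Pads are 22 mm wide; open, the fingers measure 114 mm over their backs; the gripper's body (76 mm by 85 mm) begins 54 mm behind the grasp point. The pads swing forward as they close: fully open they stand 13 mm farther back than shut.
Start: joints at [74.828, 4.979, 10.078, 95.1, 0, 90], TCP at [0.144, 0.531, 0.256] pointing down, gripper open.
Joint ranges: [-179.16, 179.16], [-48.56, 103.87], [-65.8, 70.77], [-126.05, 130.52], [-82.76, 87.17], [-180, 180]. Speed limits (degrees/s): [127.2, 127.2, 147.25, 180, 180, 180].

INTERFACE

Orientations are given as [roll, pitch, yaw] about the fixed x, y, z axes, in that order (R = Rz(yaw) Ry(pitch) Rx(roll)).
In Python, from workcell import bot gives the robot as it stands. The module is installed in compiled form; this text tells all that it offers.
- The arm moves only by the tool run_rows, called after "Emit:" by a JSON object that holds its "op" and its "data", one argument or row to a line. Schema: {"type":"object","properties":{"rows":{"type":"array","items":{"type":"number"},"minItems":5,"maxItems":25},"squeeze":{"type":"number"},"only":{"type":"string"},"quiet":{"type":"boolean"},"lines":{"type":"string"}},"required":["rows"],"additionalProperties":false}. rows is one flat list of numbers that holds 1 to 5 rows one after another, with no inner brackets; each row has 5 numbers: dx, dy, dz in parts of the range, where 1.0 means 0.4 m, then a turn about the tool's z in parts of the range, where 1.0 means 60 degrees, then the finger opening in m; each row is the pose to reach, as a shift and turn from the pose commanded when the call began, along the tool's axes at that moment; what a row does not reach only later rows make up. A row lasts 1/12 s, in which the tool goes at most 0.0417 m and 7.16 degrees, less where a joint would pass 70% of its speed; a pose out of reach is approached as far as the arm can. The fingers move at their own pace and stop on an object; squeeze is the grip in N (left out, the last holds). Time passes only in rows, so rows that do not move let the fingers close. The tool returns the time, the measured TCP pose, the force, the opening and the grip force at its end. only (a regular expression) keeps the lines of the reply that match it, lines (a string "A,B") keeps lines A to B, and quiet returns only ok. Input that does not fit is refused with a message, and nothing moves.
- bot.get_obs(): the state, without advancing time (a new reading comes with each control period).
- bot.camera(name): name is "scene" or "top"; returns the picture (400x640x3 uint8, blue, green, red); there is no depth.
- bot.camera_info(name): a dict with "mtx" (3x3 intrinsics, pixels), "extrinsics" (4x4, takes a point from camera to world coordinates). Camera axes: x right, y down, z forward; pixel columns grow to the right and rows downward; lengths in m; the calibration is good to about 2 mm. A picture is of the moment at which its call begins. camera_info takes no time and is no camera call.
- bot.job_done(): hands the job in; it is judged then, once.
The state is a dict: "time": time; "q": joint angles; "qd": joint speeds; "joint_efforts": joint torques, N m; "ee_pos": TCP position; "tcp_rot": TCP orientation; "wrist_force": force on the tool from outside, world axes, zero at the start; "torque": the same for the moment, N m; "opening": finger opening in m; "grasp_force": force on a finger pad.
Only numpy, scipy, OpenCV 4.12 (cv2) and the standard library are available. Lean on these libraries where they do the work, as an engineer would, in place of code of your own. Each camera call takes 0.05 s, during which the arm holds its last target. There are 200 camera calls.

TASK

Push the standing pink parts box over, away from its bar-code side, so that it lies flat on the station plate with the bar-code label facing up; then push it along the plate until its leading short end sits flush against the metal stop fence. Only push it: do not pick it up or carry it. Leave the black box standing where it is, and disturb nothing else on the bench.

Things in the scene. Friction and masses are not known exactly. Their poses are not given: they have to be found in the camera images.
- pink_box: The box to push over: closed, rigid, pink, 0.18 to 0.35 kg, standing on end on the station plate. 50 mm deep (x) by 90 wide (y) by 140 tall (z). Origin: centre of the underside it stands on; z runs to its top end. The white bar-code label is on its -x face, roughly facing the robot; its +x points towards the fence (yaw within 0.3 rad of the station's).
- pink_box_center (a point): The middle of the pink box, on its z axis, 70 mm from the origin. Pushed level near the top of its label face towards its +x, the box tips over its far lower edge, falls by itself from a lean of about 20 degrees, and lies 50 mm high, label up, z towards the fence, its top end short of it. It then slides when pushed; askew at the fence it jams: nudge its flank to square it.
- black_box: A black parts box of the same make, size, axes and label, standing on the same plate beside the pink one (which of the two is left or right varies, centres about 250 mm apart). It must stay standing where it is. Origin: centre of its underside.
- station: Fixed station, place and yaw (to 0.2 rad) vary. Grey-blue plate 300 (x) by 540 (y) by 6 mm thick, origin at the centre of its underside, on the bench. Along its far edge runs an aluminium stop fence, 540 mm wide; its flat face towards the robot lies at station x = +130 mm, its top 36 mm above the bench. x points square to the fence, away from the robot. A white reader 55 mm high stands behind it.
- reel: Blue component reel lying flat, 178 mm across, 13 mm high, on the left side of the bench. Leave alone. Origin: centre of its underside.
- bottle: White bottle, 60 mm across, 160 mm high, on the right side of the bench. Leave alone. Origin: centre of its underside.
- driver: Screwdriver lying on the right side of the bench. Leave alone.
- jar: Amber jar with black cap, 56 mm across, 60 mm high, on the far left of the bench. Leave alone. Origin: centre of its underside.
- brush: Hand brush lying on the near left of the bench. Leave alone.
Not all that is in view belongs to the job. There is more than one size of the pink_box; the one meant has the size given above. Leave any turquoise look-alike of the black_box alone.

How it is judged (in metres and radians):
On the way:
1. the pink box lies flat on the plate, label up (angle between pink_box's own x axis and vertical above 3 rad and height (world z) of pink_box_center below 0.04 m), for 0.2 s.
At the end, for the whole second after the job is handed in: The pink box lies flat and at rest on the plate, label up (within 8 degrees), a short end against the fence (gap under 6 mm, square to it within 5 degrees), in front of the fence; the black box stands upright within 20 mm of where it was (all of step 1 and x of pink_box_center in the frame of station between 0.054 and 0.064 m and y of pink_box_center in the frame of station between -0.25 and 0.25 m and angle between the z axis of pink_box and the x axis of station, either way round below 0.09 rad and linear speed of pink_box below 0.01 m/s and angle between black_box's own z axis and vertical below 0.1 rad and distance of black_box from where it was at the start of the episode below 0.02 m); the robot touches nothing.
It fails at once if the pink box is lifted: its middle rises above 92 mm (standing: 76 mm) (height (world z) of pink_box_center above 0.092 m).
It fails at once if the black box is tilted by more than 15 degrees or shifted by more than 20 mm (angle between black_box's own z axis and vertical above 0.26 rad or distance of black_box from where it was at the start of the episode above 0.02 m).
It fails at once if a thing to be left alone is shifted by more than 20 mm (distance of any of reel, bottle, driver, jar, brush from where it was at the start of the episode above 0.02 m).
It also fails if it takes over 72 s, if anything falls off the work surface, if the arm or the gripper's body presses on something with over 40 N, if the wrist force passes 120 N, or if a joint passes its speed limit or range.

## Working session

There is one attempt and no reset: what is moved stays moved. The work goes in short steps, Python scripts to look and compute and a tool call to move; the robot and the scene stay as the last step left them, time stands still between calls to the robot, and variables do not carry over. Pictures are saved under pics/ and viewed, at most 10 in all, crops included, and the job is handed in when it is done.

```bash
mkdir -p pics
```

Run:
```python
from workcell import bot
import cv2,numpy as np
for n in("scene","top"):
    cv2.imwrite(f"pics/{n}0.png",bot.camera(n)); i=bot.camera_info(n); print(np.round(i["mtx"],1).tolist(),np.round(i["extrinsics"],3).tolist())
o=bot.get_obs();print(o)
```

```text
[[460.4, 0.0, 315.8], [0.0, 460.4, 200.0], [0.0, 0.0, 1.0]] [[-0.223, 0.598, -0.77, 1.744], [0.975, 0.148, -0.167, 0.264], [0.014, -0.788, -0.615, 1.072], [0.0, 0.0, 0.0, 1.0]]
[[423.9, 0.0, 323.4], [0.0, 423.9, 203.6], [0.0, 0.0, 1.0]] [[-0.02, -0.985, 0.17, 0.29], [-1.0, 0.019, -0.004, 0.023], [0.001, -0.17, -0.985, 1.365], [0.0, 0.0, 0.0, 1.0]]
{'time': 0.1, 'q': array([ 7.48282137e+01,  5.00966237e+00,  1.00375642e+01,  9.50984017e+01,
       -3.63444679e-03,  9.00006707e+01]), 'qd': array([-4.21854011e-02, -2.63723816e-02,  1.65180196e-01, -9.93844879e-06,
       -1.31749821e-02, -5.99353118e-02]), 'joint_efforts': array([ 1.20830842e-03, -5.21559584e+01,  4.65652907e+01,  1.60856510e-02,
       -2.22184315e-05, -2.14281226e-05]), 'ee_pos': array([0.14391335, 0.53065885, 0.25562469]), 'tcp_rot': array([-1.79929500e+02,  3.63526935e-03,  1.64827547e+02]), 'wrist_force': array([-0.57086481,  0.13581043,  0.69679849]), 'torque': array([-0.05199176, -0.0007804 , -0.00867159]), 'grasp_force': 0.0, 'opening': 0.08569134653121019}
```

View pics/scene0.png

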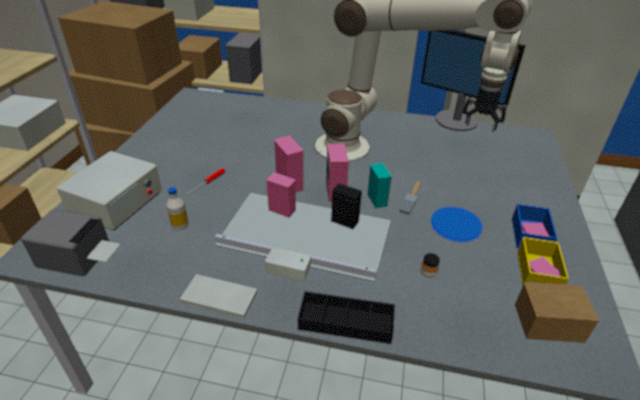

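View pics/top0.png

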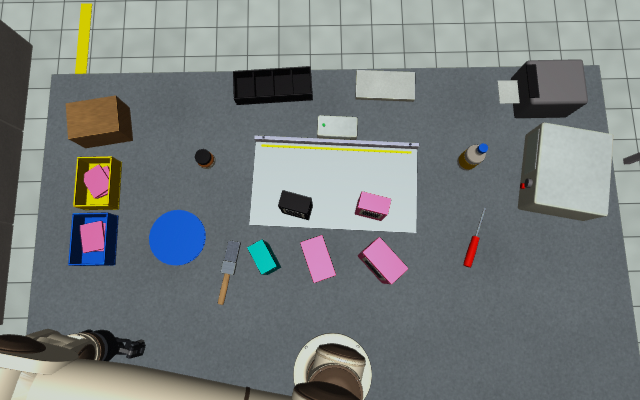

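The candidates for the pink box in the top view are the pink ones at (373,205) on the plate, (318,259) and (384,260) off the plate, and flat pink pieces in bins at (97,181) and (91,237). For the black box they are black (295,205) on the plate and a turquoise look-alike at (263,257). I choose pink (373,205), which stands on the plate beside the black box, and will check it in a close crop.

Create h.py:
```python
from workcell import bot
import cv2,numpy as np
def ray(n,uv,z):
    i=bot.camera_info(n);E=np.array(i["extrinsics"]);K=np.array(i["mtx"])
    uv=np.atleast_2d(uv).astype(float)
    d=(E[:3,:3]@np.linalg.inv(K)@np.c_[uv,np.ones(len(uv))].T).T
    return E[:3,3]+d*((z-E[2,3])/d[:,2])[:,None]
def proj(n,P):
    i=bot.camera_info(n);E=np.linalg.inv(i["extrinsics"]);p=np.atleast_2d(P)@E[:3,:3].T+E[:3,3]
    q=p@np.array(i["mtx"]).T; return q[:,:2]/q[:,2:]
def pink(im):
    h=cv2.cvtColor(im,cv2.COLOR_BGR2HSV); return cv2.inRange(h,(155,70,60),(178,255,255)),h
```

Run:
```python
from h import *
t=cv2.imread("pics/top0.png");s=cv2.imread("pics/scene0.png")
a=cv2.resize(t[130:290,240:430],None,fx=4,fy=4,interpolation=cv2.INTER_CUBIC)[:600]
cv2.imwrite("pics/ct.png",a)
cv2.imwrite("pics/cs.png",cv2.resize(s[125:280,210:400],None,fx=3.8,fy=3.8,interpolation=cv2.INTER_CUBIC)[:600])
```

```text
(no output)
```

View pics/ct.png

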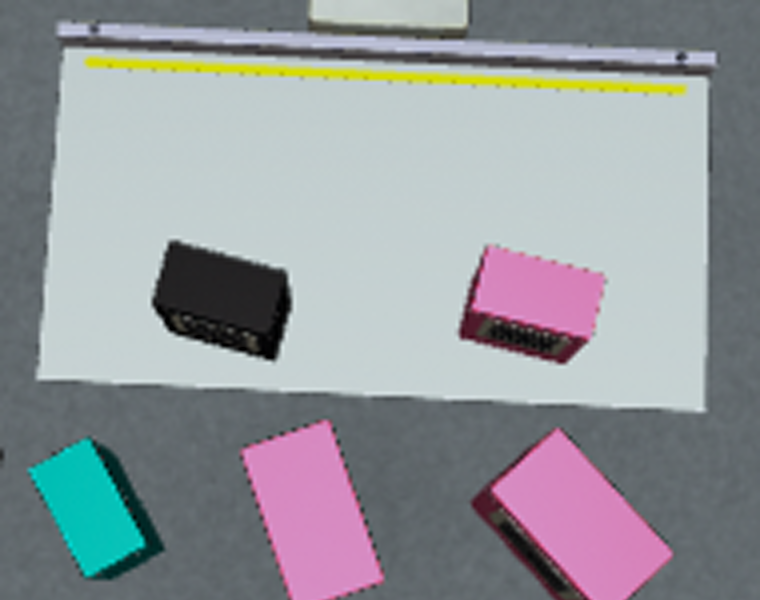

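View pics/cs.png

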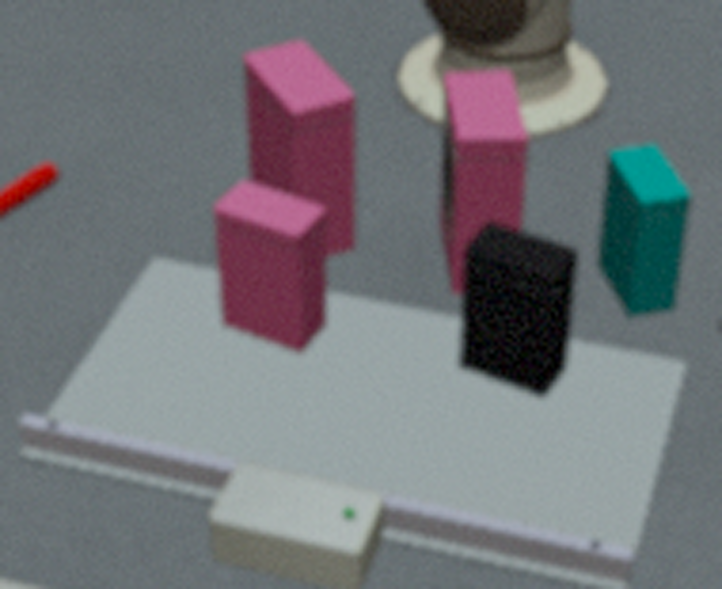

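The crops show that the on-plate pink box is the small one with its label face towards the robot: top corners in the crop at (487,246), (606,275), (590,338) and (472,308). The two pink boxes behind it, with tops at crop (312,515) and (580,515), are bigger and off the plate.

Run:
```python
from h import *
np.set_printoptions(precision=3,suppress=True)
t=cv2.imread("pics/top0.png")
m,h=pink(t); bright=cv2.bitwise_and(m,cv2.inRange(h,(0,0,170),(180,255,255)))
dark=cv2.inRange(h,(0,0,0),(180,120,40))
def rect(mask,x0,y0,x1,y1,z,lab):
    mm=np.zeros_like(mask);mm[y0:y1,x0:x1]=mask[y0:y1,x0:x1]
    c=max(cv2.findContours(mm,0,1)[0],key=cv2.contourArea)
    P=ray("top",c[:,0],z)[:,:2]
    r=cv2.minAreaRect(P.astype(np.float32)*1000); print(lab,z,np.round(r[0]),np.round(r[1]),r[2]); print(cv2.boxPoints(r).round().tolist())
rect(bright,345,180,400,225,.146,"pink")
for z in(.146,.19,.21): rect(bright,355,230,412,290,z,"decoyR")
rect(bright,295,228,340,290,.2,"decoyL")
cr=lambda *p:np.array(p)/4+[240,130]
print("near edge",ray("top",cr((37,380),(705,411)),.006))
print("fence front top",ray("top",cr((60,45),(715,67)),.036))
print("plate far",ray("top",cr((64,48),(707,77)),.006))
# bottom corners decoyR / heights from scene view
cs=lambda *p:np.array(p)/3.8+[210,125]
print("pink base scene",ray("scene",cs((226,324),(302,349),(325,325)),.006))
print("pink top scene",ray("scene",cs((240,183),(326,210),(300,239),(216,207)),.146))
print("decoyR base",ray("scene",cs((352,250)),0))
for z in(.18,.2,.22):print("decoyR top",z,ray("scene",cs((305,42),(353,95),(297,112),(247,60)),z)[:,:2].tolist())
```

```text
pink 0.146 [ 500. -131.] [89. 49.] 74.60549926757812
[[465.0, -167.0], [512.0, -180.0], [536.0, -95.0], [489.0, -82.0]]
decoyR 0.146 [ 334. -155.] [121.  67.] 40.54206085205078
[[266.0, -169.0], [309.0, -219.0], [401.0, -141.0], [358.0, -90.0]]
decoyR 0.19 [ 332. -148.] [117.  64.] 40.54203414916992
[[267.0, -162.0], [309.0, -211.0], [397.0, -135.0], [356.0, -86.0]]
decoyR 0.21 [ 331. -145.] [115.  63.] 40.542049407958984
[[267.0, -159.0], [308.0, -207.0], [396.0, -132.0], [355.0, -84.0]]
decoyL 0.2 [340.  37.] [116.  64.] 18.040481567382812
[[275.0, 50.0], [295.0, -11.0], [405.0, 25.0], [385.0, 86.0]]
near edge [[ 0.459  0.258  0.006]
 [ 0.423 -0.28   0.006]]
fence front top [[ 0.73   0.236  0.036]
 [ 0.701 -0.297  0.036]]
plate far [[ 0.737  0.238  0.006]
 [ 0.702 -0.297  0.006]]
pink base scene [[ 0.51  -0.176  0.006]
 [ 0.528 -0.095  0.006]
 [ 0.489 -0.083  0.006]]
pink top scene [[ 0.471 -0.167  0.146]
 [ 0.494 -0.079  0.146]
 [ 0.542 -0.09   0.146]
 [ 0.513 -0.177  0.146]]
decoyR base [[ 0.358 -0.09   0.   ]]
decoyR top 0.18 [[0.26399669356791544, -0.1613152295951234], [0.34974173183114066, -0.08996085838443124], [0.39214419106325504, -0.1339388466512183], [0.3120127754375386, -0.20753410394553984]]
decoyR top 0.2 [[0.2971885526678375, -0.1517722995630716], [0.38101041086753407, -0.08201833937251035], [0.4224618230665895, -0.12500994298099066], [0.3441276792610872, -0.19695452830098542]]
decoyR top 0.22 [[0.33038041176775934, -0.1422293695310199], [0.4122790899039275, -0.07407582036058952], [0.452779455069924, -0.11608103931076302], [0.3762425830846359, -0.18637495265643106]]
```

Careful with the scale: shifts go in shares of 0.4 m and turns go in shares of 60 degrees. That gives: -0.1575 m is -0.3938, -0.0315 m is -0.0788.

Emit:
{"op": "run_rows", "data": {
  "rows": [-0.0663,-0.0788,0,0,0.05,-0.1325,-0.1575,0,0,0.05,-0.1988,-0.2363,0,0,0.05,-0.265,-0.315,0,0,0.05,-0.3313,-0.3938,0,0,0.05]
}}

```text
time: 0.52
ee_pos: [0.2307, 0.3423, 0.2558]
tcp_rot: [-180.0, -0.0, 164.9]
wrist_force: [1.3, 0.0, -0.1]
opening: 0.05
grasp_force: 0.0
```

Emit:
{"op": "run_rows", "data": {
  "rows": [-0.0663,-0.0788,0,0,0.05,-0.1325,-0.1575,0,0,0.05,-0.1988,-0.2363,0,0,0.05,-0.265,-0.315,0,0,0.05,-0.3313,-0.3938,0,0,0.05]
}}

```text
time: 0.93
ee_pos: [0.3173, 0.1556, 0.2562]
tcp_rot: [180.0, 0.0, 164.9]
wrist_force: [1.1, 0.3, 0.5]
opening: 0.05
grasp_force: 0.0
```

Emit:
{"op": "run_rows", "data": {
  "rows": [-0.0663,-0.0788,0,0,0.05,-0.1325,-0.1575,0,0,0.05,-0.1988,-0.2363,0,0,0.05,-0.265,-0.315,0,0,0.05,-0.3313,-0.3938,0,0,0.05]
}}

```text
time: 1.35
ee_pos: [0.4041, -0.0315, 0.2562]
tcp_rot: [180.0, 0.0, 164.8]
wrist_force: [1.0, 1.6, 0.4]
opening: 0.0504
grasp_force: 0.0
```

Emit:
{"op": "run_rows", "data": {
  "rows": [-0.0625,-0.075,0,0,0.05,-0.1375,-0.17,0,0,0.05,-0.1375,-0.17,0,0,0.05,-0.1375,-0.17,0,0,0.05]
}}

```text
time: 1.68
ee_pos: [0.4395, -0.1114, 0.2552]
tcp_rot: [-180.0, -0.1, 164.6]
wrist_force: [-0.3, 0.2, 0.3]
opening: 0.0499
grasp_force: 0.0
```

In the tool's units: 0.11 m is 0.275, 0.075 m is 0.1875.

Emit:
{"op": "run_rows", "data": {
  "rows": [0,-0.0075,0.1,0,0.05,0,-0.0075,0.1875,0,0.05,0,-0.0075,0.275,0,0.05,0,-0.0075,0.275,0,0.05]
}}

```text
time: 2.02
ee_pos: [0.435, -0.1103, 0.1398]
tcp_rot: [180.0, -0.6, 164.9]
wrist_force: [-1.2, 0.5, -0.7]
opening: 0.0499
grasp_force: 0.0
```

Emit:
{"op": "run_rows", "data": {
  "rows": [-0.02,0,0,0,0.05,-0.04,0,0,0,0.05,-0.055,0,0,0,0.05,-0.07,0,0,0,0.05]
}}

```text
time: 2.35
ee_pos: [0.4674, -0.1197, 0.1486]
tcp_rot: [180.0, 0.2, 164.8]
wrist_force: [-2.6, 0.3, 0.2]
opening: 0.0502
grasp_force: 0.2
```

Run:
```python
from h import *
s=bot.camera("scene");cv2.imwrite("pics/s1.png",cv2.resize(s[90:280,200:420],None,fx=3,fy=3))
```

```text
(no output)
```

View pics/s1.png

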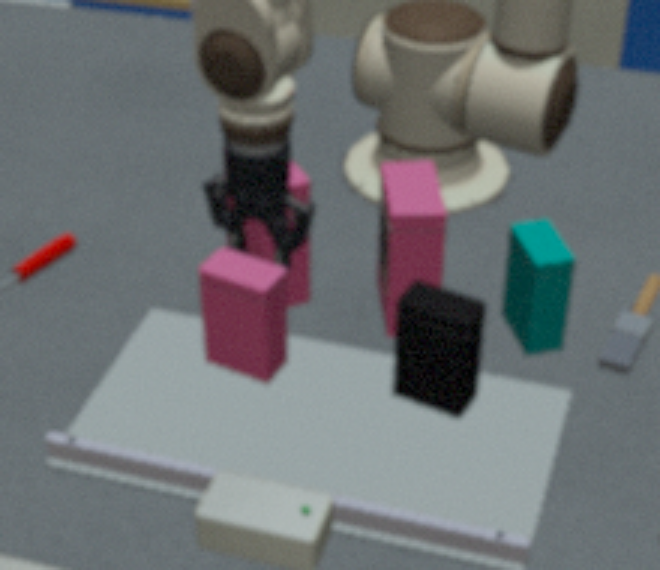

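The picture shows both fingers behind the box top at crop (245,265), with light contact. Now I push it over.

In the tool's units: -0.025 m is -0.0625, -0.02 m is -0.05.

Emit:
{"op": "run_rows", "data": {
  "rows": [-0.0125,0,0,0,0.05,-0.025,0,0,0,0.05,-0.0375,0,0,0,0.05,-0.05,0,0,0,0.05,-0.0625,0,0,0,0.05]
}}

```text
time: 2.82
ee_pos: [0.4901, -0.1262, 0.1463]
tcp_rot: [180.0, 0.0, 164.8]
wrist_force: [1.0, -0.1, 0.9]
opening: 0.0502
grasp_force: 0.2
```

Run:
```python
from h import *
s=bot.camera("scene");t=bot.camera("top");cv2.imwrite("pics/s2.png",np.vstack([cv2.resize(s[150:250,230:350],None,fx=3,fy=3),cv2.resize(t[140:240,330:450],None,fx=3,fy=3)])[:600])
```

```text
(no output)
```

View pics/s2.png

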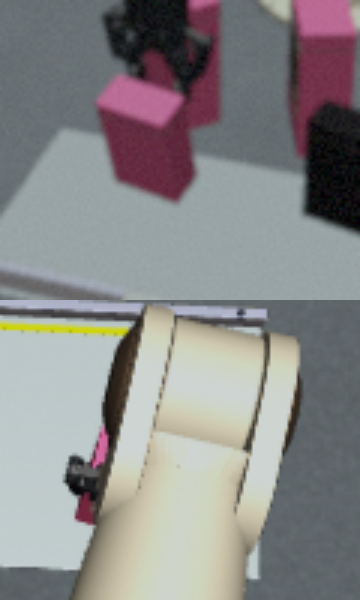

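The box is leaning towards the fence (scene crop, top edge at (145,95)), tipping rather than sliding. I keep pushing.

In the tool's units: -0.034 m is -0.085, -0.028 m is -0.07.

Emit:
{"op": "run_rows", "data": {
  "rows": [-0.0175,0,0,0,0.05,-0.035,0,0,0,0.05,-0.0525,0,0,0,0.05,-0.07,0,0,0,0.05,-0.085,0,0,0,0.05]
}}

```text
time: 3.33
ee_pos: [0.5232, -0.1352, 0.1462]
tcp_rot: [-180.0, 0.0, 164.8]
wrist_force: [0.1, 0.0, -0.3]
opening: 0.05
grasp_force: 0.0
```

Emit:
{"op": "run_rows", "data": {
  "rows": [0,0,0,0,0.05,0,0,0,0,0.05,0,0,0,0,0.05,0,0,0,0,0.05,0,0,0,0,0.05]
}}

```text
time: 3.75
ee_pos: [0.5222, -0.1349, 0.1464]
tcp_rot: [180.0, 0.0, 164.8]
wrist_force: [0.3, 0.8, -0.7]
opening: 0.0502
grasp_force: 0.0
```

Run:
```python
from h import *
s=bot.camera("scene");cv2.imwrite("pics/s3.png",cv2.resize(s[130:280,210:400],None,fx=3,fy=3))
```

```text
(no output)
```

View pics/s3.png

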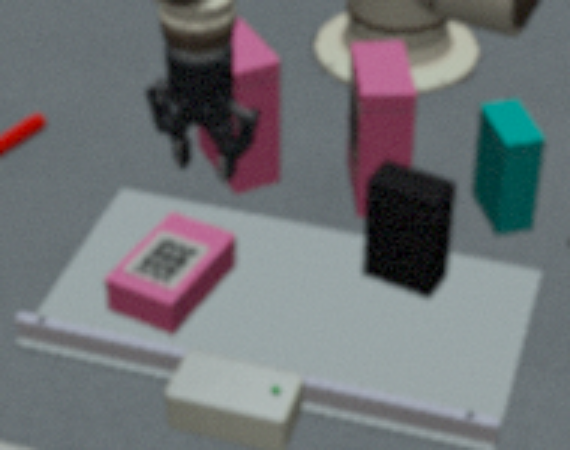

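The box lies flat with its label up, at crop (172,265). Next I measure its pose on the z = 0.056 plane.

Add to h.py:
```python
def box():
    s=bot.camera("scene");m,h=pink(s)
    mm=np.zeros_like(m);mm[195:250,230:300]=cv2.bitwise_and(m,cv2.inRange(h,(0,0,150),(180,255,255)))[195:250,230:300]
    c=max(cv2.findContours(mm,0,1)[0],key=cv2.contourArea)
    P=ray("scene",c[:,0],.056)[:,:2]
    (cx,cy),(w,l),a=cv2.minAreaRect(P.astype(np.float32)*1000)
    if w>l: w,l,a=l,w,a+90
    yaw=(a+90+90)%180-90; st=np.array([.591,-.021]);r=np.radians(-3.8);X=np.array([np.cos(r),np.sin(r)]);Y=np.array([-X[1],X[0]])
    C=np.array([cx,cy])/1000; print("c",C.round(4),"size",round(w),round(l),"yaw",round(yaw,1),"station",((C-st)@X).round(4),((C-st)@Y).round(4))
    u=np.array([np.cos(np.radians(yaw)),np.sin(np.radians(yaw))]); rear=C-.07*u
    o=bot.get_obs();p=o["ee_pos"][:2];q=np.radians(o["tcp_rot"][2]);x=np.array([np.cos(q),np.sin(q)]);y=np.array([x[1],-x[0]])
    print("rear",rear.round(4),"tcp->rear in tool",((rear-p)@x).round(4),((rear-p)@y).round(4),"tcp",o["ee_pos"].round(4))
    return s
```

```bash
python3 -c "
from h import *
s=box();hh=cv2.cvtColor(s,cv2.COLOR_BGR2HSV);print(hh[236,255],hh[236,275],hh[205,272])"
```

```text
c [ 0.5965 -0.1557] size 85 139 yaw -14.9 station 0.0144 -0.134
rear [ 0.5289 -0.1376] tcp->rear in tool -0.0071 -0.0009 tcp [ 0.5223 -0.1349  0.1464]
[168  43 129] [ 96  23 168] [164 106 187]
```

In the tool's units: 0.037 m is 0.0925, -0.011 m is -0.0275, -11.4 degrees is -0.19.

Emit:
{"op": "run_rows", "data": {
  "rows": [0.05,-0.0125,0,-0.0667,0.05,0.0925,-0.0275,0,-0.1333,0.05,0.0925,-0.0275,0,-0.19,0.05,0.0925,-0.0275,0,-0.19,0.05]
}}

```text
time: 4.18
ee_pos: [0.4833, -0.1359, 0.1467]
tcp_rot: [-180.0, 0.0, 176.4]
wrist_force: [-0.3, -0.4, 0.3]
opening: 0.0501
grasp_force: 0.0
```

Emit:
{"op": "run_rows", "data": {
  "rows": [0,0,0.0875,0,0.05,0,0,0.1625,0,0.05,0,0,0.225,0,0.05,0,0,0.225,0,0.05,0,0,0.225,0,0.05]
}}

```text
time: 4.6
ee_pos: [0.4833, -0.1356, 0.0558]
tcp_rot: [180.0, -0.1, 176.2]
wrist_force: [-0.5, -0.5, 0.1]
opening: 0.0502
grasp_force: 0.0
```

```bash
python3 -c "
from h import *
box()"
```

```text
c [ 0.5965 -0.1557] size 85 139 yaw -14.9 station 0.0144 -0.134
rear [ 0.5288 -0.1376] tcp->rear in tool -0.0446 0.0013 tcp [ 0.4843 -0.1359  0.0573]
```

In the tool's units: -0.041 m is -0.1025, -0.034 m is -0.085.

Emit:
{"op": "run_rows", "data": {
  "rows": [-0.025,0,0,0,0.05,-0.05,0,0,0,0.05,-0.0675,0,0,0,0.05,-0.085,0,0,0,0.05,-0.1025,0,0,0,0.05]
}}

```text
time: 5.07
ee_pos: [0.5256, -0.1387, 0.0567]
tcp_rot: [-180.0, -0.0, 176.2]
wrist_force: [-2.8, -0.3, 2.5]
opening: 0.0501
grasp_force: 1.6
```

Emit:
{"op": "run_rows", "data": {
  "rows": [-0.015,0,0,0,0.05,-0.03,0,0,0,0.05,-0.045,0,0,0,0.05,-0.055,0,0,0,0.05,-0.055,0,0,0,0.05]
}}

```text
time: 5.48
ee_pos: [0.5476, -0.14, 0.0561]
tcp_rot: [180.0, 0.0, 176.2]
wrist_force: [-0.4, -0.1, -0.2]
opening: 0.05
grasp_force: 0.0
```

```bash
python3 -c "
from h import *
box()"
```

```text
c [ 0.6313 -0.1511] size 88 141 yaw -9.3 station 0.0488 -0.1272
rear [ 0.5622 -0.1398] tcp->rear in tool -0.0149 0.0011 tcp [ 0.5472 -0.1399  0.0561]
```

In the tool's units: -0.012 m is -0.03, -0.009 m is -0.0225.

Emit:
{"op": "run_rows", "data": {
  "rows": [-0.0075,0,0,0,0.05,-0.015,0,0,0,0.05,-0.0225,0,0,0,0.05,-0.03,0,0,0,0.05,-0.03,0,0,0,0.05]
}}

```text
time: 5.95
ee_pos: [0.5592, -0.1408, 0.0563]
tcp_rot: [180.0, 0.0, 176.2]
wrist_force: [-0.3, -0.2, 0.7]
opening: 0.0503
grasp_force: 0.0
```

```bash
python3 -c "
from h import *
box()"
```

```text
c [ 0.6423 -0.1499] size 88 141 yaw -6.7 station 0.0597 -0.1252
rear [ 0.5727 -0.1417] tcp->rear in tool -0.0137 -0.0001 tcp [ 0.5591 -0.1408  0.0563]
```

In the tool's units: -0.004 m is -0.01, -0.002 m is -0.005.

Emit:
{"op": "run_rows", "data": {
  "rows": [-0.005,0,0,0,0.05,-0.01,0,0,0,0.05,-0.01,0,0,0,0.05]
}}

```text
time: 6.25
ee_pos: [0.5605, -0.1413, 0.0563]
tcp_rot: [-179.9, -0.3, 176.2]
wrist_force: [-13.6, -0.8, 6.6]
opening: 0.0502
grasp_force: 6.8
```

Emit:
{"op": "run_rows", "data": {
  "rows": [-0.005,0,0,0,0.05,-0.0075,0,0,0,0.05,-0.0075,0,0,0,0.05]
}}

```text
time: 6.5
ee_pos: [0.561, -0.1418, 0.0562]
tcp_rot: [-179.9, -0.6, 176.1]
wrist_force: [-27.2, -2.4, 15.8]
opening: 0.0501
grasp_force: 13.9
```

```bash
python3 -c "
from h import *
s=box();cv2.imwrite('pics/s4.png',cv2.resize(s[185:285,205:325],None,fx=5,fy=5,interpolation=cv2.INTER_CUBIC))"
```

```text
c [ 0.6432 -0.1504] size 88 141 yaw -6.1 station 0.0606 -0.1256
rear [ 0.5736 -0.1429] tcp->rear in tool -0.0126 -0.0002 tcp [ 0.561  -0.1418  0.0563]
```

View pics/s4.png

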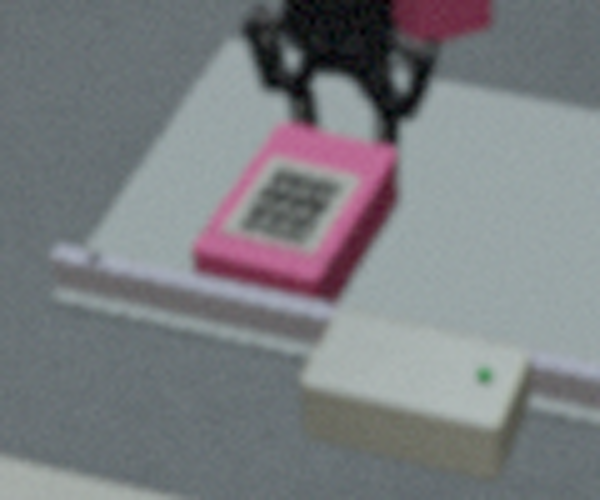

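At 27 N the box is pressed against the fence, and its front edge at crop (195,262)-(322,290) looks parallel to the rail. I retreat and measure its squareness from above.

In the tool's units: 0.05 m is 0.125, 0.03 m is 0.075.

Emit:
{"op": "run_rows", "data": {
  "rows": [0.03,0,0,0,0.05,0.075,0,0,0,0.05,0.125,0,0,0,0.05,0.125,0,0,0,0.05]
}}

```text
time: 6.88
ee_pos: [0.5134, -0.1377, 0.0563]
tcp_rot: [180.0, -0.1, 176.2]
wrist_force: [0.0, 0.3, -0.2]
opening: 0.05
grasp_force: 0.0
```

Emit:
{"op": "run_rows", "data": {
  "rows": [0,0,-0.1,0,0.05,0,0,-0.2,0,0.05,0,0,-0.3,0,0.05,0,0,-0.4,0,0.05,0,0,-0.5,0,0.05]
}}

```text
time: 7.3
ee_pos: [0.516, -0.1379, 0.2587]
tcp_rot: [-180.0, 0.1, 176.2]
wrist_force: [1.2, -0.2, 0.2]
opening: 0.05
grasp_force: 0.0
```

Emit:
{"op": "run_rows", "data": {
  "rows": [0,0.1,0,0,0.05,0,0.2,0,0,0.05,0,0.3,0,0,0.05,0,0.4,0,0,0.05,0,0.5,0,0,0.05]
}}

```text
time: 7.72
ee_pos: [0.5293, 0.0636, 0.2568]
tcp_rot: [180.0, 0.1, 176.2]
wrist_force: [0.7, -0.2, 0.8]
opening: 0.0498
grasp_force: 0.0
```

Emit:
{"op": "run_rows", "data": {
  "rows": [0,0.1,0,0,0.05,0,0.2,0,0,0.05,0,0.3,0,0,0.05,0,0.4,0,0,0.05,0,0.5,0,0,0.05]
}}

```text
time: 8.13
ee_pos: [0.5422, 0.2637, 0.2566]
tcp_rot: [180.0, 0.1, 176.2]
wrist_force: [-0.2, -0.2, 0.8]
opening: 0.0502
grasp_force: 0.0
```

Run:
```python
from h import *
box(); t=bot.camera("top"); cv2.imwrite("pics/t5.png",cv2.resize(t[130:240,245:430],None,fx=4,fy=4,interpolation=cv2.INTER_CUBIC))
m,h=pink(t);mm=np.zeros_like(m);mm[140:215,340:410]=m[140:215,340:410]
c=max(cv2.findContours(mm,0,1)[0],key=cv2.contourArea);P=ray("top",c[:,0],.056)[:,:2]*1000
r=cv2.minAreaRect(P.astype(np.float32));print("top box",r,cv2.boxPoints(r).round().tolist())
y=cv2.inRange(h,(22,120,120),(36,255,255));yy=np.zeros_like(y);yy[135:165,250:425]=y[135:165,250:425]
v,u=np.nonzero(yy);Q=ray("top",np.c_[u,v],.006)[:,:2]
l=cv2.fitLine(Q.astype(np.float32),cv2.DIST_HUBER,0,.01,.01).ravel();print("yellow line dir deg",np.degrees(np.arctan2(-l[0],l[1])),l[2:])
```

```text
c [ 0.644  -0.1505] size 88 139 yaw -6.5 station 0.0614 -0.1257
rear [ 0.5744 -0.1426] tcp->rear in tool -0.0578 -0.4093 tcp [0.5421 0.2695 0.2552]
top box ((636.3081665039062, -148.39883422851562), (92.31110382080078, 149.4582977294922), 83.55838775634766) [[557.0, -186.0], [705.0, -203.0], [716.0, -111.0], [567.0, -94.0]]
yellow line dir deg -3.90636 [0.71188325 0.00545765]
```

View pics/t5.png

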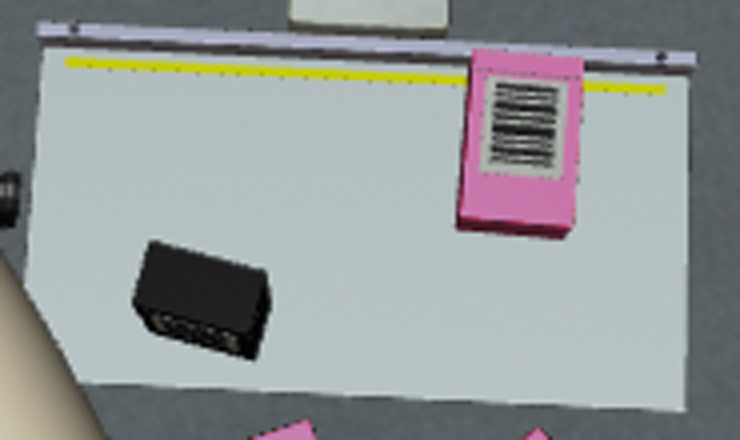

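In both views the box is flat with its label up, about 2.5° from square to the fence. The gap is about 2 mm (limits 5° and 6 mm). The black box at crop (200,300) has not moved and the robot is clear, so I hand in.

Emit:
{"op": "run_rows", "data": {
  "rows": [0,0,0,0,0.05,0,0,0,0,0.05]
}}

```text
time: 8.4
ee_pos: [0.5423, 0.2612, 0.2563]
tcp_rot: [-180.0, 0.0, 176.3]
wrist_force: [-0.5, -0.8, 0.1]
opening: 0.05
grasp_force: 0.0
```

```bash
python3 -c "
from workcell import bot
print(bot.job_done())"
```

```text
the job is handed in; nothing more can be done
None
```

I pushed the pink box over, label up, and slid it against the fence, measured about 2.5° off square with a gap of about 2 mm; the black box stayed standing where it was, and the job is handed in, though the hand-in returned no verdict.

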